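# Hold a stencil-frame rail against the frame side for screwing

## Robot

A 6-joint arm with a two-finger parallel gripper is mounted at the origin on the work surface. World frame = base frame: x ahead of the robot, y to its left, z up, the work surface at z = 0. Lengths are in mm, angles in rad, forces in N, time in s.
With the tool pointing down it reaches from about 275 to 750 mm from the base axis. Payload 10.2 kg.
Tool frame: the origin (TCP) lies midway between the tips of the shut fingers; the grasp point (between the pads) lies 19 mm behind it; z points along the fingers, y is the direction in which the jaws open and shut (so a half turn about z gives the same grasp; the last joint's range is limited). The gripper opens to 85 mm and grips with 20 to 120 N. Pads are 22 mm wide; open, the fingers measure 114 mm over their backs; the gripper's body (76 mm by 85 mm) begins 54 mm behind the grasp point. The pads swing forward as they close: fully open they stand 13 mm farther back than shut.
Start: joints at [0.993, 0.313, 1.498, -0, 1.331, -0.223], TCP at [182.399, 492.302, 231.294] pointing down, gripper open.
Joint ranges: [-2.94, 2.94], [-0.97, 2.17], [0.19, 2.56], [-1.23, 4.37], [0.02, 3.11], [-2.88, 2.88]. Speed limits (rad/s): [2.39, 2.39, 3.01, 3.14, 3.14, 3.14].

## Interface

Orientations are given as a unit quaternion [w, x, y, z].
In Python, from rig import sense, capture, finish_job, search_frame, trace gives the robot as it stands.
- The arm moves only by the tool arm_command, never from a script. Its argument "steps" is one flat list of numbers, 5 for each row, row after row: the shift along the world's x, y, z in units of 50 mm (1.0 is 50 mm), then the turn about the world's z in units of 5 degrees (1.0 is 5 degrees), then the opening in per cent of the stroke, from 0 (shut) to 100 (fully open). In form: [dx, dy, dz, twist, fingers, dx, dy, dz, twist, fingers, ...]. A call has 1 to 5 rows; each row shifts and turns the commanded pose from where the row before left it; what a row does not reach is not made up. A row lasts 1/8 s, in which the tool goes at most 62.5 mm and 10.7 degrees, less where a joint would pass 70% of its speed; a pose out of reach is approached as far as the arm can. A call is refused whole if a number of a shift passes 1 or a number of a turn 1, either way. A call with a gripper value outside its range is refused whole. The fingers move at their own pace and stop on an object; "grip_force" is the grip in N (left out, the last holds). Time passes only in rows, so rows that do not move let the fingers close. It gives the time, the measured TCP pose, the force and the opening at its end, in the units of the state.
- sense(): the state, without advancing time (a new reading comes with each control period).
- capture(name): name is "scene" or "side" or "wrist"; returns a dict with "frame" (420x560x3 uint8, blue, green, red), "fov_y" (degrees; the focal length in pixels is half the picture's height over the tangent of half this angle, whatever the lens; pixels are square), "cx", "cy" (the principal point, pixels), "extrinsics" (4x4, takes a point from world to camera coordinates). Camera axes: x right, y down, z forward; pixel columns grow to the right and rows downward; lengths in mm; the calibration is good to about 2 mm. The wrist camera is an equidistant fisheye: a pixel r from the principal point sees the ray r / f radians off the axis. A picture is of the moment at which its call begins. There is no depth.
- finish_job(): hands the job in, once; it reports no verdict.
Trained networks look in a picture, given as the dict that the camera call returned (one of the last four; its "shot" number tells which), for a name from the list of things; names that differ only in an ending like _2 or _b are one class to them, and where a whole thing is asked for, a point or a joint stands for the part that bears it (a point fixed in the world has none). Each returns a list of dicts, best first, with "score" (0 to 1); they miss things now and then, are a little off and sometimes report something else, mostly with a low value. They report only what shows in the picture. A call takes as long as a camera call.
- search_frame(picture, target): "point" ([x, y, z] in mm, in world coordinates, good to about 4 mm: the middle of the surface that is visible of it).
- trace(picture, target): "mask" (420x560 bool, what is visible of it).
The state is a dict: "time_s": time; "joints": joint angles; "dq": joint speeds; "tau": joint torques, N m; "eef_pos": TCP position; "ee_rot": TCP orientation; "force": force on the tool from outside, world axes, zero at the start; "wrist_torque": the same for the moment, N m; "grip_width": opening from 0.0 (shut) to 1.0 (fully open).
Only numpy, scipy, OpenCV 4.12 (cv2) and the standard library are available. Lean on these libraries where they do the work, as an engineer would, in place of code of your own. Each camera call takes 0.05 s, during which the arm holds its last target. There are 200 camera calls.

## Task

Pull the cabinet's drawer well open, lift out the pine rail and lay it flat on the assembly board with its pocket holes still facing up, its edge along the stop block and one end butted squarely against the clamped frame side. Then be my third hand: push the rail endways against the frame side with a steady force of about 12 newtons (at least 5, at most 20, and never ram it), and finish like that, still holding and pushing, so that I can drive the screws. Leave the spray bottles and the screw tin standing where they are.

Things in the scene. Friction and masses are not known exactly. Their poses are not given: they have to be found in the camera images.
- cabinet_drawer0 (a joint): how far the drawer is open, in m: 0 shut, up to 0.21; it slides straight out along the cabinet's own -x on a light friction slide (about 1 N) and stays where it is left; it may start up to 15 mm open
- cabinet_drawer0_handle (a point): middle of the drawer's bar handle (moves with the drawer): a level round steel bar 11 mm thick, 120 mm long, along the cabinet's y, its centre 35 mm off the drawer front (gap behind it 29 mm), 44 mm above the table and 36 mm below the cabinet's top. Axes are the cabinet's: x points from the handle into the cabinet, z up
- cabinet: low wooden cabinet with one drawer, 300 deep (x) x 300 wide (y) x 80 mm high, on the robot's left; origin at the centre of its underside; the drawer front faces its own -x. Inside, the drawer is 258 mm wide, 255 mm long, its floor 22 mm above the table; side walls reach 58 mm, the front panel 68 mm above the table; a paint brush lies at the back of it
- rail_mid (a point): centre (half-way up) of the loose pine rail: a bar 200 long (its x) x 36 wide (its y) x 20 mm thick (its z), about 85 g, both ends alike, with two dark slanted pocket holes in its upper face near each end. It starts flat on the drawer's floor, pocket holes up, 65 to 85 mm behind the inside of the front panel, its x axis roughly along the cabinet's y (across the drawer)
- rail: the same loose rail; origin at the centre of its underside, x along its length, z up through the face with the pocket holes
- jig: assembly board fixed to the table on the robot's right: a brown hardboard plate 320 (x) x 300 (y) x 18 mm thick, origin at the centre of its underside. Along its far (+x) edge a fence 20 mm high; the frame side lies against it, held down by two steel toggle clamps (tops about 75 mm above the plate, at least 20 mm clear of the rail's place, handles pointing away to +x)
- frame_side: the frame side, a pine bar like the rail, 36 (x) x 220 (y) x 20 mm high, clamped immovably on the board, along the board's y; its near (-x) face is what the rail's end is pressed against. Origin at the centre of its underside. (A rail that is also pressed down on the plate or sideways on the stop block loses part of the push to friction, coefficient about 0.6)
- corner (a point): the rail's corner, on the plate (18 mm above the table), board axes: x = 0 is the frame side's near face (rail on the -x side), y = 0 the stop block's face (rail on the -y side). The block, 15 mm high, 32 mm wide, begins 54 mm before the frame side. Seated, the rail's centre is at x -100, y -18, z +10 mm. Pushing +x is stiff: after touching, 0.3 to 5 mm of arm travel adds 10 N
- screw_tin: open steel tin of screws, 68 mm across, 38 mm high, on the board beside the rail's place (at least 80 mm clear); origin at the centre of its underside
- bottle_a: spray bottle 42 mm across, 136 mm high, standing on top of the cabinet, at least 80 mm behind its front; origin at the centre of its underside
- bottle_b: spray bottle 48 mm across, 151 mm high, standing on the table at the back, between cabinet and board; origin at the centre of its underside

How it is judged:
By the outcome, as a careful person would: the job done as asked, in the order asked, and still so for the second after the job is handed in, while the arm keeps its last pose, push and grip.
It also fails if it takes over 67 s, if anything falls off the work surface, if the arm or the gripper's body presses on something with over 40 N, if the wrist force passes 120 N, or if a joint passes its speed limit or range.

## Working session

There is one attempt and no reset: what is moved stays moved. The work goes in short steps, Python scripts to look and compute and a tool call to move; the robot and the scene stay as the last step left them, time stands still between calls to the robot, and variables do not carry over. Pictures are saved under pics/ and viewed, on a budget of 10 in all, crops included, one or two more only if the job needs it, and the job is handed in when it is done.

Besides the shell and the picture viewer there is one more tool, called after "Emit:" by a JSON object that holds its "method" and its "body". arm_command: Moves the arm, as the interface text tells. Its arguments: {"type":"object","properties":{"steps":{"type":"array"},"grip_force":{"type":"number"}},"required":["steps"]}

```bash
mkdir -p pics; ls; cat > h.py <<'E'
import numpy as np, cv2
from rig import sense, capture, finish_job, search_frame, trace
def find(p,names):
    for n in names:
        r=search_frame(p,n)
        print(n,[(np.round(d["point"],0).tolist(),round(d["score"],2)) for d in r[:2]])
def f_of(p): return p["frame"].shape[0]/2/np.tan(np.radians(p["fov_y"])/2)
def ray(p,u,v,fish=False):
    E=np.array(p["extrinsics"]); f=f_of(p); a=np.array([u-p["cx"],v-p["cy"]],float)
    if fish:
        r=np.linalg.norm(a); t=r/f; d=np.r_[a/max(r,1e-9)*np.sin(t),np.cos(t)]
    else: d=np.r_[a/f,1]
    R=E[:3,:3]; return -R.T@E[:3,3], R.T@d
def onz(p,u,v,z,fish=False):
    o,d=ray(p,u,v,fish); return o+d*(z-o[2])/d[2]
def maskrect(p,n,z,fish=False):
    r=trace(p,n)
    if not r: return None
    m=r[0]["mask"]; c,_=cv2.findContours(m.astype(np.uint8),0,1); c=max(c,key=cv2.contourArea)[:,0]
    P=np.array([onz(p,u,v,z,fish)[:2] for u,v in c],np.float32)
    return r[0]["score"],cv2.minAreaRect(P)
E
python3 - <<'E'
from h import *
s=sense();print({k:np.round(v,3).tolist() for k,v in s.items()})
for c in ["scene","side","wrist"]:
    p=capture(c); cv2.imwrite(f"pics/{c}0.png",p["frame"]); print(c, p["fov_y"],np.round(-np.array(p["extrinsics"])[:3,:3].T@np.array(p["extrinsics"])[:3,3]))
    find(p,["cabinet_drawer0_handle","cabinet","rail_mid","jig","frame_side","corner","screw_tin","bottle_a","bottle_b"])
E
```

```text
pics
{'time_s': 0.0, 'joints': [0.993, 0.313, 1.498, 0.0, 1.331, -0.223], 'dq': [0.001, -0.0, -0.001, 0.0, 0.001, -0.0], 'tau': [0.0, -41.227, -25.974, -0.0, 0.004, -0.0], 'eef_pos': [182.242, 492.072, 230.729], 'ee_rot': [-0.0, 0.176, 0.984, -0.001], 'force': [0.094, -0.516, -0.155], 'wrist_torque': [0.072, 0.024, 0.023], 'grip_width': 0.998}
scene 44.02120222741668 [1256.  287. 1224.]
cabinet_drawer0_handle [([621.0, 232.0, 66.0], 0.82), ([606.0, -285.0, 37.0], 0.42)]
cabinet [([804.0, 234.0, 80.0], 0.69), ([624.0, 235.0, 68.0], 0.53)]
rail_mid [([396.0, -344.0, 37.0], 0.38)]
jig [([530.0, -241.0, 17.0], 0.83)]
frame_side [([608.0, -282.0, 39.0], 0.91)]
corner [([532.0, -240.0, 21.0], 0.96)]
screw_tin [([396.0, -344.0, 36.0], 0.81)]
bottle_a [([747.0, 14.0, 97.0], 0.69), ([785.0, 151.0, 164.0], 0.67)]
bottle_b [([747.0, 14.0, 97.0], 0.69), ([785.0, 151.0, 164.0], 0.67)]
side 45.414226389941106 [524. 969. 782.]
cabinet_drawer0_handle [([624.0, 264.0, 57.0], 0.89)]
cabinet [([763.0, 294.0, 82.0], 0.68)]
rail_mid []
jig [([519.0, -214.0, 14.0], 0.85), ([773.0, 158.0, 146.0], 0.47)]
frame_side [([604.0, -249.0, 34.0], 0.56)]
corner [([518.0, -216.0, 14.0], 0.79), ([774.0, 160.0, 146.0], 0.61)]
screw_tin [([400.0, -330.0, 38.0], 0.77)]
bottle_a [([772.0, 160.0, 145.0], 0.87), ([728.0, 21.0, 96.0], 0.8)]
bottle_b [([772.0, 160.0, 145.0], 0.87), ([728.0, 21.0, 96.0], 0.8)]
wrist 65.70646984690485 [111. 519. 374.]
cabinet_drawer0_handle [([373.0, -214.0, 21.0], 0.71)]
cabinet []
rail_mid [([371.0, -213.0, 18.0], 0.44)]
jig []
frame_side []
corner [([374.0, -215.0, 18.0], 0.69)]
screw_tin []
bottle_a []
bottle_b []
```

```bash
python3 - <<'E'
import cv2
a=cv2.imread("pics/scene0.png");cv2.imwrite("pics/s0.png",cv2.resize(a,(800,600),interpolation=cv2.INTER_CUBIC))
a=cv2.imread("pics/side0.png");cv2.imwrite("pics/d0.png",cv2.resize(a,(800,600),interpolation=cv2.INTER_CUBIC))
E
```

```text
(no output)
```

View pics/s0.png

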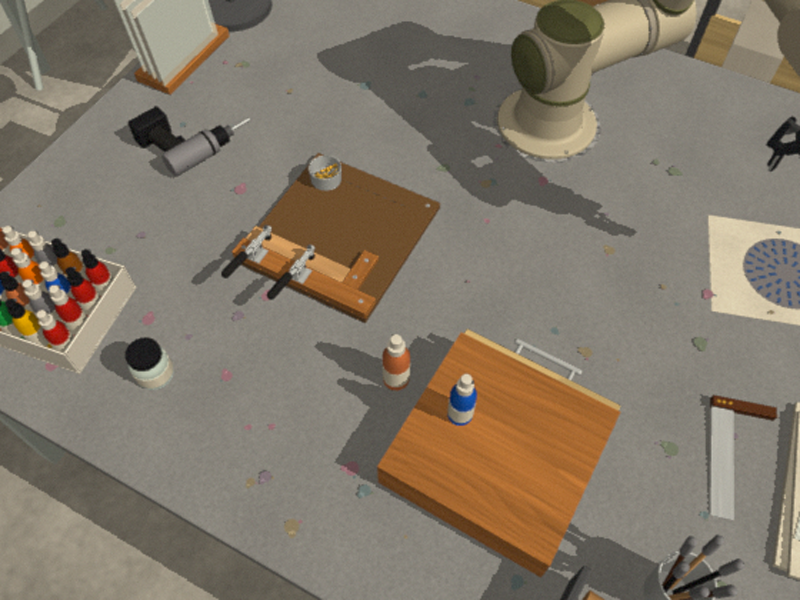

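View pics/d0.png

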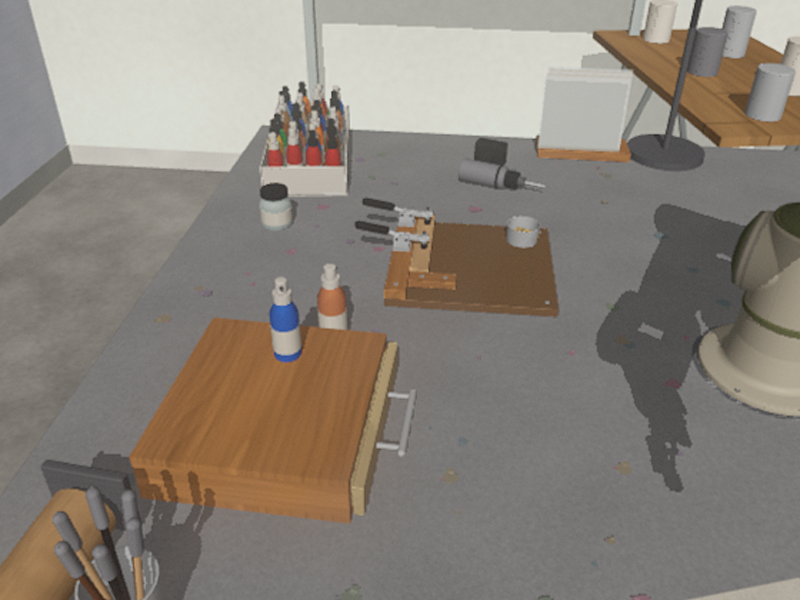

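The scene view shows the shut drawer with its handle from about (519,344) to (580,374), both bottles, and the board with tin, clamps and stop block (365,265). The side view agrees: handle from (412,391) to (403,453).

```bash
python3 - <<'E'
from h import *
S=capture("scene");D=capture("side")
k=.7
def show(n,p,u,v,z): print(n,np.round(onz(p,u*k,v*k,z),1)[:2])
for n,u,v,z in [("hA",519,344,44),("hB",580,374,44),("panelR",467,331,68),("panelL",620,409,68),("cabBR",380,467,80),("cabBL",545,565,80),("jig NR",439,205,18),("jig FR",366,319,18),("jig NL",322,158,18),("blk a",378,254,33),("blk inner a",363,250,33)]: show("S "+n,S,u,v,z)
for n,u,v,z in [("hA",412,391,44),("hB",403,453,44),("cabFR",386,335,80),("cabFL",352,515,80),("cabBR",213,320,80),("cabBL",137,458,80),("jig N+",556,312,18),("jig N-",548,230,18),("jig F+",386,302,18)]: show("D "+n,D,u,v,z)
for p,nm in((S,"S"),(D,"D")):
  for n,z in (("frame_side",38),("jig",18),("cabinet",80)):
    print(nm,n,maskrect(p,n,z))
a=S["frame"][130:230,160:320]; cv2.imwrite("pics/jz.png",cv2.resize(a,None,fx=5,fy=5,interpolation=cv2.INTER_CUBIC))
E
```

```text
S hA [585.3 179.3]
S hB [589.4 298. ]
S panelR [618.9  89. ]
S panelL [632.4 380.5]
S cabBR [915.5  76.1]
S cabBL [930.4 364.2]
S jig NR [ 346.6 -100.6]
S jig FR [658.5 -98.1]
S jig NL [ 351.  -383.2]
S blk a [ 525.8 -145.9]
S blk inner a [ 531.5 -176.6]
D hA [583.8 167.4]
D hB [584.9 291.3]
D cabFR [633.3  82.5]
D cabFL [632.1 426.9]
D cabBR [915.6  75. ]
D cabBL [918.4 369.1]
D jig N+ [346.1 -96.5]
D jig N- [ 340.3 -396.3]
D jig F+ [654.6 -92.5]
S frame_side (0.76, ((601.3296508789062, -215.56515502929688), (34.151180267333984, 82.00691986083984), 0.3879062533378601))
S jig (0.86, ((522.354248046875, -252.27159118652344), (365.3502502441406, 315.61004638671875), 0.14989598095417023))
S cabinet (0.75, ((770.99365234375, 225.35317993164062), (303.3168640136719, 349.391357421875), 88.3205337524414))
D frame_side (0.86, ((602.1196899414062, -279.3837890625), (37.5020751953125, 216.9510955810547), 0.18497559428215027))
D jig (0.89, ((547.9039916992188, -286.4595947265625), (413.6910705566406, 417.2000732421875), 89.42210388183594))
D cabinet (0.59, ((751.2484741210938, 254.25967407226562), (360.43145751953125, 349.0169677734375), 87.7606201171875))
```

View pics/jz.png

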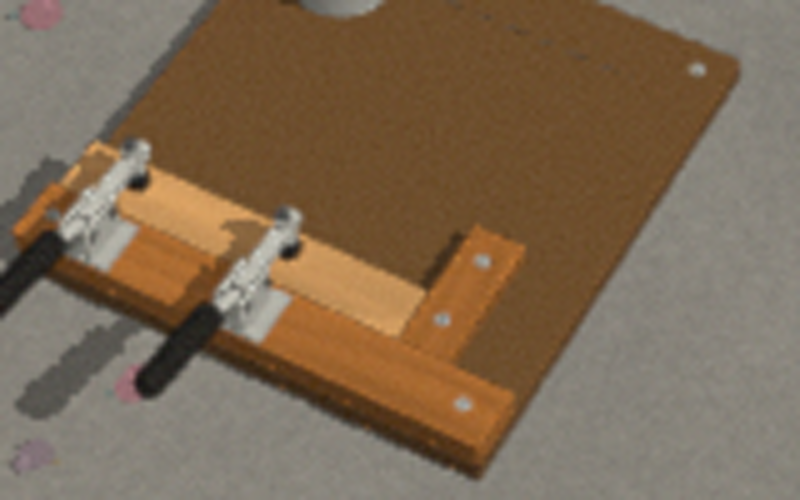

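The crop shows the board squared to the world, with the block's inner near corner at crop (477,228). That puts the corner at about (584,-177). Next I approach the handle.

Emit:
{"method": "arm_command", "body": {"steps": [0.54,-0.34,-0.13,-1,30,0.54,-0.34,-0.13,-1,30,0.54,-0.34,-0.13,-1,30,0.54,-0.34,-0.13,-1,30,0.54,-0.34,-0.13,-1,30], "grip_force": 40}}

```text
time_s: 2.52
eef_pos: [318.3, 406.7, 198.6]
ee_rot: [0.0, 0.387, 0.922, 0.0]
force: [0.2, -0.2, 0.1]
grip_width: 0.299
```

Emit:
{"method": "arm_command", "body": {"steps": [0.54,-0.34,-0.13,-1,30,0.54,-0.34,-0.13,-1,30,0.54,-0.34,-0.13,-1,30,0.54,-0.34,-0.13,-1,30,0.54,-0.34,-0.13,-1,30]}}

```text
time_s: 3.15
eef_pos: [453.3, 321.7, 166.1]
ee_rot: [0.0, 0.577, 0.817, 0.0]
force: [-0.4, 0.3, -0.5]
grip_width: 0.298
```

Emit:
{"method": "arm_command", "body": {"steps": [0.54,-0.34,-0.13,-1,30,0.54,-0.34,-0.13,-1,30,0.54,-0.34,-0.13,-1,30,0.54,-0.34,-0.13,-1,30,0,0,0,-0.48,30]}}

```text
time_s: 3.78
eef_pos: [561.7, 252.8, 139.3]
ee_rot: [-0.0, 0.725, 0.689, -0.0]
force: [-0.1, -0.0, 0.4]
grip_width: 0.299
```

```bash
python3 - <<'E'
from h import *
s=sense();print(s["time_s"],np.round(s["eef_pos"],1),np.round(s["ee_rot"],4),s["grip_width"])
for c in("scene","side","wrist"):
    p=capture(c); print(c); find(p,["cabinet_drawer0_handle"]); print(maskrect(p,"cabinet_drawer0_handle",44,c=="wrist"))
cv2.imwrite("pics/w1.png",p["frame"])
E
```

```text
3.775 [561.7 252.8 139.3] [-1.000e-04  7.252e-01  6.886e-01 -4.000e-04] 0.29912314077116114
scene
cabinet_drawer0_handle [([623.0, 234.0, 68.0], 0.73)]
(0.97, ((598.3704833984375, 232.75924682617188), (293.7933654785156, 42.187164306640625), 88.2704849243164))
side
cabinet_drawer0_handle [([623.0, 265.0, 59.0], 0.88)]
(0.58, ((612.2061157226562, 240.78662109375), (314.7485656738281, 65.39643096923828), 88.29398345947266))
wrist
cabinet_drawer0_handle [([627.0, 283.0, 62.0], 0.68)]
(0.72, ((615.4401245117188, 273.3267517089844), (220.7438201904297, 69.4994125366211), 87.9948959350586))
```

View pics/w1.png

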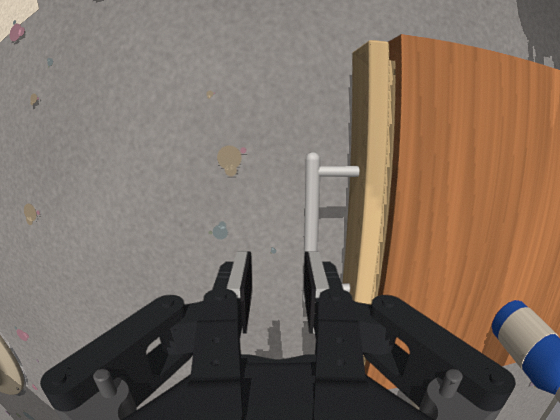

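The wrist view shows the drawer a few mm open, with the bar running along column 312, from row 155 to past the finger at row 247.

```bash
python3 - <<'E'
from h import *
p=capture("wrist")
for u,v,z in[(312,157,44),(311,245,44),(358,172,44),(346,289,44),(375,44,68),(366,300,68)]: print(u,v,np.round(onz(p,u,v,z,True),1))
E
```

```text
312 157 [587.4 294.3  44. ]
311 245 [585.4 223.4  44. ]
358 172 [622.6 281.7  44. ]
346 289 [616.  179.2  44. ]
375 44 [630.5 374.7  68. ]
366 300 [628.  182.2  68. ]
```

Emit:
{"method": "arm_command", "body": {"steps": [0.49,-0.34,0,0.15,30,0,0,-0.7,0,30,0,0,-0.7,0,30,0,0,-0.5,0,30,0,0,-0.36,0,30]}}

```text
time_s: 4.9
eef_pos: [584.6, 237.3, 26.2]
ee_rot: [-0.0, 0.719, 0.695, -0.0]
force: [0.1, -0.2, -0.1]
grip_width: 0.298
```

Emit:
{"method": "arm_command", "body": {"steps": [0,0,0,0,5,0,0,0,0,5,0,0,0,0,5,0,0,0,0,5], "grip_force": 40}}

```text
time_s: 5.4
eef_pos: [584.0, 237.2, 26.3]
ee_rot: [-0.001, 0.719, 0.695, -0.001]
force: [0.2, 0.2, -21.9]
grip_width: 0.109
```

Emit:
{"method": "arm_command", "body": {"steps": [0,0,0,0,18,-0.2,0.01,0,0,18,-0.4,0.01,0,0,18,-0.5,0.02,0,0,18,-0.5,0.02,0,0,18]}}

```text
time_s: 6.02
eef_pos: [505.3, 240.6, 29.3]
ee_rot: [0.001, 0.719, 0.695, 0.002]
force: [2.2, 1.1, 0.9]
grip_width: 0.182
```

Emit:
{"method": "arm_command", "body": {"steps": [-0.5,0.02,0,0,18,-0.5,0.02,0,0,18,-0.5,0.02,0,0,18,-0.4,0.01,0,0,18,-0.3,0.01,0,0,18]}}

```text
time_s: 6.65
eef_pos: [395.0, 244.7, 28.7]
ee_rot: [0.001, 0.719, 0.695, 0.002]
force: [2.5, 0.8, 0.6]
grip_width: 0.183
```

Emit:
{"method": "arm_command", "body": {"steps": [0,0,0,0,30,0,0,0,0,30,0,0,0.5,0,30,0,0,1,0,30,0,0,1,0,30]}}

```text
time_s: 7.28
eef_pos: [395.2, 244.1, 153.8]
ee_rot: [-0.0, 0.719, 0.695, -0.0]
force: [1.2, -0.1, -0.3]
grip_width: 0.305
```

Emit:
{"method": "arm_command", "body": {"steps": [0.3,0,1,0,60,0.3,0,1,0,100,0,0,0,0,100]}}

```text
time_s: 7.65
eef_pos: [427.2, 244.4, 255.5]
ee_rot: [0.002, 0.719, 0.695, 0.003]
force: [-0.7, -0.3, -0.4]
grip_width: 0.918
```

```bash
python3 - <<'E'
from h import *
s=sense();print(s["time_s"],np.round(s["eef_pos"],1))
for c in("scene","side","wrist"):
    p=capture(c); print(c); find(p,["cabinet_drawer0_handle","rail_mid"]); print(maskrect(p,"rail",42,c=="wrist"))
cv2.imwrite("pics/w2.png",p["frame"])
E
```

```text
7.65 [427.2 244.4 255.5]
scene
cabinet_drawer0_handle [([486.0, 235.0, 22.0], 0.85)]
rail_mid [([530.0, 253.0, 42.0], 0.66)]
(0.72, ((526.9058837890625, 249.58145141601562), (45.23094940185547, 196.92764282226562), 0.07557893544435501))
side
cabinet_drawer0_handle [([516.0, 248.0, 24.0], 0.91), ([549.0, -194.0, 17.0], 0.62)]
rail_mid [([520.0, 263.0, 44.0], 0.89), ([731.0, 18.0, 98.0], 0.36)]
(0.73, ((523.6813354492188, 249.149169921875), (37.68770217895508, 201.68272399902344), 0.05534938722848892))
wrist
cabinet_drawer0_handle [([506.0, 246.0, 27.0], 0.65)]
rail_mid [([521.0, 255.0, 40.0], 0.73)]
(0.75, ((521.2401733398438, 249.028564453125), (41.02786636352539, 199.55003356933594), 0.3212011754512787))
```

View pics/w2.png

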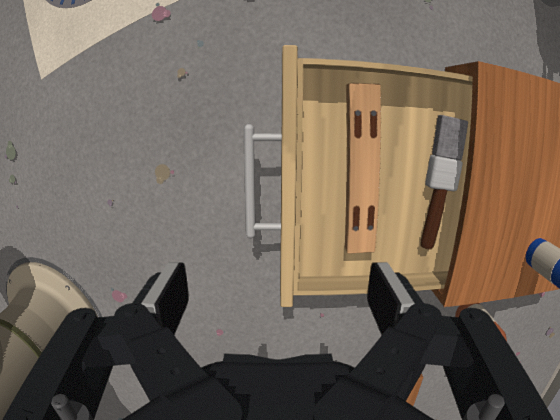

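The drawer stands well open. The rail is flat, pocket holes up, with corners near (348,85), (380,85), (378,251) and (347,252). I'll measure its yaw.

```bash
python3 - <<'E'
from h import *
p=capture("wrist")
for u,v in[(348.5,84),(381,86),(377,252),(347,252)]: print(u,v,np.round(onz(p,u,v,42,True),1))
r=trace(p,"rail")[0]["mask"]; ys,xs=np.nonzero(r)
P=np.array([onz(p,u,v,42,True)[:2] for u,v in zip(xs,ys)]); c=P.mean(0); w,V=np.linalg.eigh(np.cov((P-c).T)); print(c,V[:,1])
print(np.round(sense()["eef_pos"],1),sense()["joints"])
E
```

```text
348.5 84 [504.6 347.2  42. ]
381 86 [541.7 346.2  42. ]
377 252 [544.3 148.5  42. ]
347 252 [505.8 150.9  42. ]
[520.44805548 254.42428769] [-0.00522718  0.99998634]
[424.9 244.3 252.3] [2.82259611e-01 2.20110567e-01 1.56342558e+00 1.23536236e-05
 1.35810311e+00 3.16788717e-01]
```

Emit:
{"method": "arm_command", "body": {"steps": [1,0.04,0,0.5,70,0.98,0.04,0,0,70,0,0,-1,0,70,0,0,-1,0,70,0,0,-1,0,70]}}

```text
time_s: 8.98
eef_pos: [523.8, 248.2, 100.7]
ee_rot: [0.0, 0.704, 0.71, 0.0]
force: [1.0, 0.2, 0.1]
grip_width: 0.705
```

```bash
python3 - <<'E'
from h import *
p=capture("wrist"); print(maskrect(p,"rail",42,True),np.round(sense()["eef_pos"],1))
cv2.imwrite("pics/w3.png",p["frame"])
E
```

```text
(0.72, ((522.7319946289062, 249.33984375), (36.76333236694336, 198.62315368652344), 0.013457244262099266)) [521.2 247.6  97.6]
```

View pics/w3.png

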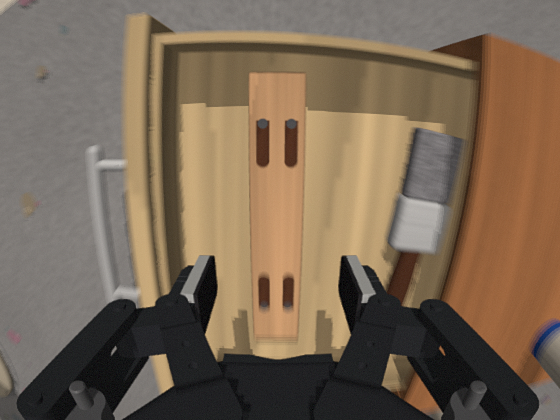

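The rail is centred between the fingers, axis at about column 277 and square to the jaws. Descend and grip.

Emit:
{"method": "arm_command", "body": {"steps": [0.02,0.03,-0.7,0,70,0,0,-0.45,0,70,0,0,-0.25,0,70,0,0,0,0,70,0,0,0,0,70]}}

```text
time_s: 9.7
eef_pos: [525.7, 250.0, 33.8]
ee_rot: [0.001, 0.704, 0.71, 0.001]
force: [-0.1, -0.3, 0.7]
grip_width: 0.695
```

Emit:
{"method": "arm_command", "body": {"steps": [-0.03,0,-0.18,0,60,0,0,0,0,60]}}

```text
time_s: 9.95
eef_pos: [522.9, 249.7, 22.8]
ee_rot: [-0.0, 0.704, 0.71, -0.0]
force: [-0.4, 0.1, 0.1]
grip_width: 0.602
```

Emit:
{"method": "arm_command", "body": {"steps": [0,0,0,0,30,0,0,0,0,30,0,0,0,0,30,0,0,0,0,30], "grip_force": 50}}

```text
time_s: 10.45
eef_pos: [523.6, 249.8, 23.6]
ee_rot: [0.0, 0.704, 0.71, 0.0]
force: [0.2, 0.4, 3.9]
grip_width: 0.408
```

Gripped at 35 mm. Now lift and carry to the board, turning −90°.

Emit:
{"method": "arm_command", "body": {"steps": [0,0,0.5,0,30,0,0,0.8,0,30,0,0,0.9,0,30,0,0,0.8,0,30,-0.06,-0.5,0,-1,30]}}

```text
time_s: 11.08
eef_pos: [521.3, 225.6, 176.1]
ee_rot: [0.001, 0.734, 0.679, 0.002]
force: [0.4, -0.4, -2.0]
grip_width: 0.408
```

Emit:
{"method": "arm_command", "body": {"steps": [-0.06,-0.5,0,-1,30,-0.06,-0.5,0,-1,30,-0.06,-0.5,0,-1,30,-0.06,-0.5,0,-1,30,-0.06,-0.5,0,-1,30]}}

```text
time_s: 11.7
eef_pos: [505.0, 99.0, 172.9]
ee_rot: [-0.0, 0.864, 0.503, -0.0]
force: [-0.4, -0.1, -0.6]
grip_width: 0.407
```

Emit:
{"method": "arm_command", "body": {"steps": [-0.06,-0.5,0,-1,30,-0.06,-0.5,0,-1,30,-0.06,-0.5,0,-1,30,-0.06,-0.5,0,-1,30,-0.06,-0.5,0,-1,30]}}

```text
time_s: 12.32
eef_pos: [490.0, -25.9, 172.9]
ee_rot: [-0.0, 0.953, 0.304, -0.0]
force: [0.9, -0.4, -1.9]
grip_width: 0.409
```

Emit:
{"method": "arm_command", "body": {"steps": [-0.06,-0.5,0,-1,30,-0.06,-0.5,0,-1,30,-0.06,-0.5,0,-1,30,-0.06,-0.5,0,-1,30,-0.06,-0.5,0,-1,30]}}

```text
time_s: 12.95
eef_pos: [475.0, -150.8, 172.9]
ee_rot: [-0.0, 0.996, 0.09, -0.0]
force: [-0.5, 0.9, -1.2]
grip_width: 0.412
```

Emit:
{"method": "arm_command", "body": {"steps": [-0.06,-0.5,0,-1,30,-0.06,-0.5,0,-1,30,0,0,-0.8,0,30,0,0,-0.8,0,30,0,0,0,0,30]}}

```text
time_s: 13.58
eef_pos: [468.0, -199.2, 91.1]
ee_rot: [-0.002, 1.0, 0.004, -0.002]
force: [0.7, 0.5, 0.3]
grip_width: 0.407
```

```bash
python3 - <<'E'
from h import *
s=sense();print(s["time_s"],np.round(s["eef_pos"],1),np.round(s["ee_rot"],4),s["grip_width"],np.round(s["force"],1)); z=s["eef_pos"][2]-1.6+20
for c in("scene","side","wrist"):
    p=capture(c); cv2.imwrite(f"pics/{c}4.png",p["frame"])
    print(c,maskrect(p,"rail",z,c=="wrist"),maskrect(p,"frame_side",38,c=="wrist")); find(p,["corner"])
E
```

```text
13.575 [ 468.  -199.2   91.1] [-0.0018  1.      0.0045 -0.0025] 0.40721452385077267 [0.7 0.5 0.3]
scene (0.67, ((512.1502075195312, -193.65487670898438), (129.258056640625, 42.27140426635742), 0.6641445159912109)) (0.69, ((603.0472412109375, -215.1702880859375), (78.26205444335938, 33.78445816040039), 87.78941345214844))
corner [([547.0, -234.0, 17.0], 0.88)]
side (0.54, ((654.4249877929688, 287.47113037109375), (350.5242919921875, 512.4176635742188), 87.5251235961914)) (0.85, ((602.5957641601562, -279.53802490234375), (38.46424102783203, 216.65101623535156), 0.16603223979473114))
corner [([526.0, -200.0, 15.0], 0.56)]
wrist (0.6, ((495.3517150878906, -199.55584716796875), (145.1924591064453, 36.8129997253418), 0.23784314095973969)) None
corner [([534.0, -258.0, 19.0], 0.55), ([600.0, -260.0, 33.0], 0.16)]
```

View pics/wrist4.png

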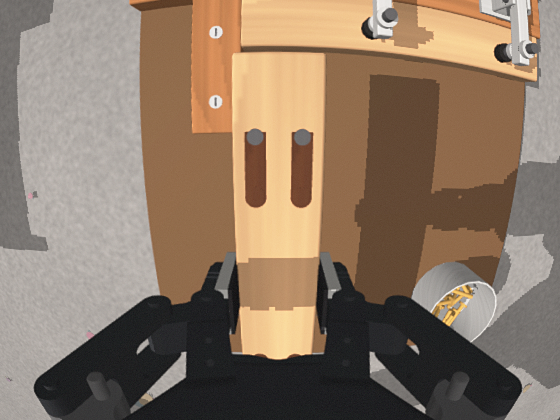

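The wrist view shows the rail held squarely, holes up. Its front end is at row 53 (columns 232–325), the block is to its left (near corner around (232,132)) and the frame side is behind. I'll compute the gaps.

```bash
python3 - <<'E'
from h import *
p=capture("wrist"); s=sense(); z=s["eef_pos"][2]-1.6+20; print(np.round(s["eef_pos"],1))
for n,u,v,zz in[("rail L",232,53,z),("rail R",325,53,z),("rail Lback",236,250,z),("rail Rback",318,250,z),("frame",340,57,38),("frame",500,73,38),("blk out near",192,132,33),("blk in near",231,132,33)]: print(n,np.round(onz(p,u,v,zz,True),1))
S=capture("scene")
for n,u,v,zz in[("blk in near",160+477/5,130+228/5,33),("blk out near",160+525/5,130+248/5,33),("frame nr",160+424/5,130+290/5,38),("fr mid",160+250/5,130+212/5,38)]: print(n,np.round(onz(S,u,v,zz),1))
D=capture("side"); f=trace(D,"frame_side")[0]["mask"]
cv2.imwrite("pics/d5.png",cv2.resize(D["frame"][150:230,260:400],None,fx=5,fy=5,interpolation=cv2.INTER_CUBIC))
E
```

```text
[ 469.4 -200.2   93.4]
rail L [ 566.6 -181.5  111.8]
rail R [ 566.9 -216.5  111.8]
rail Lback [ 486.9 -181.9  111.8]
rail Rback [ 487.3 -216.5  111.8]
frame [ 578.2 -236.2   38. ]
frame [ 583.4 -355.2   38. ]
blk out near [ 530.9 -144.7   33. ]
blk in near [ 530.4 -169.9   33. ]
blk in near [ 531.6 -172.4   33. ]
blk out near [ 530.7 -141.9   33. ]
frame nr [ 585.1 -175.3   38. ]
fr mid [ 585.9 -288.2   38. ]
```

Emit:
{"method": "arm_command", "body": {"steps": [0,-0.06,-0.6,0,30,0,0,-0.5,0,30,0,0,-0.2,0,30,0,0,0,0,30,0,0,0,0,30]}}

```text
time_s: 15.0
eef_pos: [469.9, -203.5, 29.2]
ee_rot: [0.0, 1.0, 0.005, 0.001]
force: [0.3, -0.6, -1.6]
grip_width: 0.412
```

```bash
python3 - <<'E'
from h import *
p=capture("wrist"); s=sense(); print(np.round(s["eef_pos"],1),np.round(s["force"],1),np.round(s["ee_rot"],4))
cv2.imwrite("pics/w5.png",p["frame"])
E
```

```text
[ 469.9 -203.5   29.2] [ 0.  -0.1 -0.7] [5.0e-04 1.0e+00 4.6e-03 7.0e-04]
```

View pics/w5.png

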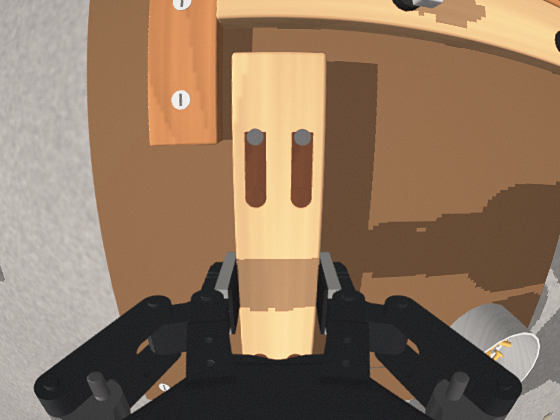

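The rail is now low over the plate, with a gap to the block of about 15 px (column 217 to 232) and the frame side ahead. I'll check the angles.

```bash
python3 - <<'E'
from h import *
p=capture("wrist"); s=sense(); z=s["eef_pos"][2]-1.6+20
for n,u,v,zz in[("rail L",232,54,z),("rail Lback",236,250,z),("rail R",325,54,z),("rail Rb",319,250,z),("blk in near",217,143,33),("blk in far",217.5,26,33),("fr",221,18.5,38),("fr",330,25,38),("fr",470,44,38),("fr",558,66,38)]: print(n,np.round(onz(p,u,v,zz,True),1))
g=cv2.cvtColor(p["frame"],cv2.COLOR_BGR2GRAY).astype(int)
# block inner edge, rail left edge and frame edge: strongest gradients
G=cv2.GaussianBlur(p["frame"],(3,3),0).astype(float)
for v in(60,80,100,120,135):
    d=np.abs(np.diff(G[v],axis=0)).sum(1); a=205+d[205:226].argmax(); b=226+d[226:240].argmax()
    print(v,a,np.round(onz(p,a+.5,v,33,True)[:2],1),b,np.round(onz(p,b+.5,v,z,True)[:2],1))
for u in(270,300,330,360,400,500,540):
    d=np.abs(np.diff(G[:,u],axis=0)).sum(1); a=10+d[10:75].argmax(); print(u,a,np.round(onz(p,u,a+.5,38,True)[:2],1))
print(np.round(sense()["eef_pos"],1))
E
```

```text
rail L [ 566.6 -184.8   47.5]
rail Lback [ 487.3 -185.1   47.5]
rail R [ 566.9 -219.8   47.5]
rail Rb [ 487.7 -220.2   47.5]
blk in near [ 530.6 -176.1   33. ]
blk in far [ 582.  -176.3   33. ]
fr [ 584.  -178.6   38. ]
fr [ 581.4 -223.1   38. ]
fr [ 582.1 -289.5   38. ]
fr [ 584.2 -352.5   38. ]
60 215 [ 566.7 -175.7] 231 [ 564.2 -184.6]
80 215 [ 558.  -175.8] 231 [ 556.4 -184.7]
100 215 [ 549.3 -175.8] 231 [ 548.7 -184.7]
120 215 [ 540.6 -175.7] 231 [ 541.  -184.6]
135 216 [ 534.1 -176. ] 231 [ 535.2 -184.6]
270 51 [ 569.  -198.9]
300 16 [ 584.5 -210.8]
330 18 [ 584.3 -223.2]
360 20 [ 584.5 -235.8]
400 25 [ 584.5 -253.6]
500 46 [ 584.7 -307.9]
540 58 [ 584.9 -337. ]
[ 469.8 -203.5   29.1]
```

Emit:
{"method": "arm_command", "body": {"steps": [0,0,-0.15,0,30,0,0,0,0,30]}}

```text
time_s: 15.35
eef_pos: [469.1, -203.0, 20.3]
ee_rot: [-0.0, 1.0, 0.005, -0.0]
force: [-0.0, 0.2, -0.9]
grip_width: 0.408
```

Emit:
{"method": "arm_command", "body": {"steps": [0,0,-0.02,0,30,0,0,0,0,30]}}

```text
time_s: 15.6
eef_pos: [469.4, -203.2, 19.8]
ee_rot: [-0.0, 1.0, 0.005, -0.0]
force: [-0.2, 0.9, -1.1]
grip_width: 0.412
```

Emit:
{"method": "arm_command", "body": {"steps": [0,0,-0.02,0,30,0,0,0,0,30]}}

```text
time_s: 15.85
eef_pos: [469.5, -203.3, 19.6]
ee_rot: [0.0, 1.0, 0.005, 0.0]
force: [-3.8, 1.7, 8.9]
grip_width: 0.41
```

Contact with the plate. I'll ease up slightly and slide towards the block.

Emit:
{"method": "arm_command", "body": {"steps": [0,0,0.02,0,30,0.1,0.14,0,0,30,0,0,0,0,30]}}

```text
time_s: 16.23
eef_pos: [474.7, -195.6, 19.7]
ee_rot: [-0.0, 1.0, 0.005, -0.0]
force: [0.2, -0.2, -2.1]
grip_width: 0.411
```

Emit:
{"method": "arm_command", "body": {"steps": [0,0.02,0,0,30,0,0,0,0,30]}}

```text
time_s: 16.48
eef_pos: [474.4, -195.2, 19.8]
ee_rot: [0.0, 1.0, 0.005, 0.0]
force: [-0.3, -0.2, -1.6]
grip_width: 0.41
```

```bash
python3 - <<'E'
from h import *
p=capture("wrist"); s=sense(); print(np.round(s["eef_pos"],1),np.round(s["force"],1)); z=38
G=cv2.GaussianBlur(p["frame"],(3,3),0).astype(float)
for v in(60,80,100,120):
    d=np.abs(np.diff(G[v],axis=0)).sum(1); print(v,[ (i,round(d[i])) for i in range(205,245) if d[i]>40 and d[i]>=d[i-1] and d[i]>=d[i+1]])
cv2.imwrite("pics/w6.png",cv2.resize(p["frame"][0:260,140:480],None,fx=2,fy=2))
E
```

```text
[ 474.4 -195.3   19.8] [ 0.8 -0.8 -1.2]
60 [(231, 89)]
80 [(231, 88)]
100 [(231, 112)]
120 [(231, 97)]
```

Emit:
{"method": "arm_command", "body": {"steps": [0,0.02,0,0,30,0,0,0,0,30]}}

```text
time_s: 16.77
eef_pos: [474.3, -195.0, 19.9]
ee_rot: [0.001, 1.0, 0.004, 0.0]
force: [-1.7, -4.7, -1.9]
grip_width: 0.405
```

Emit:
{"method": "arm_command", "body": {"steps": [0,0.01,0,0,30,0,0,0,0,30]}}

```text
time_s: 17.02
eef_pos: [474.3, -194.9, 19.9]
ee_rot: [0.001, 1.0, 0.004, 0.0]
force: [-2.5, -7.7, -2.8]
grip_width: 0.408
```

Emit:
{"method": "arm_command", "body": {"steps": [0.08,-0.02,0,0,30,0.08,0,0,0,30,0,0,0,0,30]}}

```text
time_s: 17.4
eef_pos: [482.8, -195.1, 19.9]
ee_rot: [0.0, 1.0, 0.005, 0.0]
force: [0.3, -4.7, -1.5]
grip_width: 0.408
```

Emit:
{"method": "arm_command", "body": {"steps": [0.02,0,0,0,30,0,0,0,0,30]}}

```text
time_s: 17.65
eef_pos: [483.2, -195.0, 19.8]
ee_rot: [0.0, 1.0, 0.005, -0.0]
force: [-3.9, -5.9, -1.0]
grip_width: 0.413
```

```bash
python3 - <<'E'
from h import *
p=capture("wrist"); s=sense(); print(np.round(s["eef_pos"],1),np.round(s["force"],1))
cv2.imwrite("pics/w7.png",cv2.resize(p["frame"][0:150,160:360],None,fx=4,fy=4,interpolation=cv2.INTER_CUBIC))
E
```

```text
[ 483.2 -195.    19.8] [-4.  -5.6 -1.8]
```

View pics/w7.png

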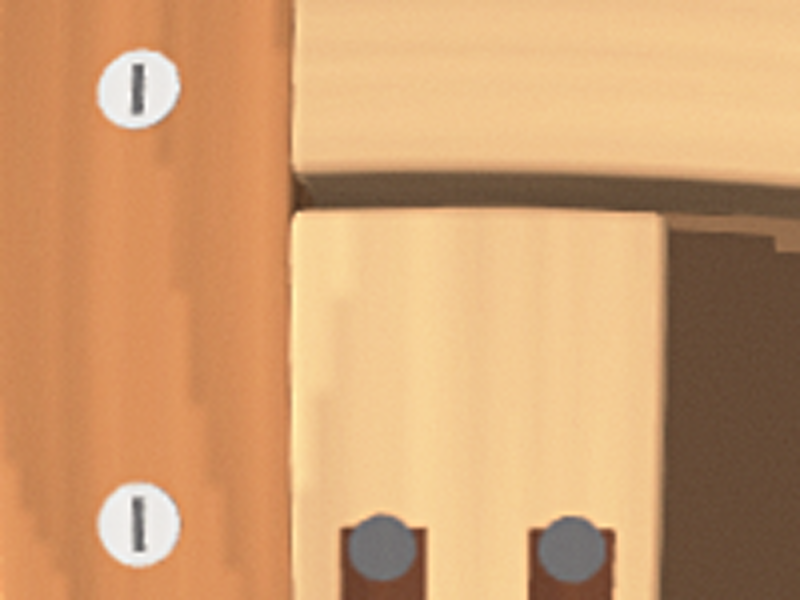

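The crop shows the rail flush along the block, with a dark gap of about 9 px (3–4 mm) still left at the frame side. The x reading is block friction, so I'll ease off sideways and carry on.

Emit:
{"method": "arm_command", "body": {"steps": [0,-0.02,0,0,30,0.03,0,0,0,30,0,0,0,0,30]}}

```text
time_s: 18.08
eef_pos: [485.1, -195.4, 19.8]
ee_rot: [-0.0, 1.0, 0.005, 0.0]
force: [0.7, 0.8, -1.3]
grip_width: 0.409
```

Emit:
{"method": "arm_command", "body": {"steps": [0.02,0,0,0,30,0,0,0,0,30]}}

```text
time_s: 18.32
eef_pos: [486.0, -195.6, 19.8]
ee_rot: [-0.0, 1.0, 0.005, 0.0]
force: [-0.1, 0.2, -1.0]
grip_width: 0.405
```

Emit:
{"method": "arm_command", "body": {"steps": [0.02,0.005,0,0,30,0,0,0,0,30]}}

```text
time_s: 18.58
eef_pos: [486.5, -195.4, 19.7]
ee_rot: [-0.0, 1.0, 0.005, -0.001]
force: [-3.2, -1.8, -0.3]
grip_width: 0.407
```

Emit:
{"method": "arm_command", "body": {"steps": [0.01,0,0,0,30,0,0,0,0,30]}}

```text
time_s: 18.82
eef_pos: [486.5, -195.4, 19.7]
ee_rot: [-0.0, 1.0, 0.005, -0.001]
force: [-7.8, -0.6, 2.1]
grip_width: 0.409
```

Emit:
{"method": "arm_command", "body": {"steps": [0.01,0,0,0,30,0,0,0,0,30,0,0,0,0,30]}}

```text
time_s: 19.2
eef_pos: [486.5, -195.4, 19.7]
ee_rot: [-0.0, 1.0, 0.005, -0.002]
force: [-10.3, -2.6, 4.6]
grip_width: 0.407
```

```bash
python3 - <<'E'
from h import *
F=[]
for i in range(3):
    p=capture("wrist"); s=sense(); F.append(s["force"])
print(np.round(F,1).tolist(),np.round(s["eef_pos"],1),s["time_s"])
for c in("scene","side"):
    q=capture(c); find(q,["screw_tin","bottle_a"])
a=cv2.resize(p["frame"][0:150,160:360],(560,420),interpolation=cv2.INTER_CUBIC)
b=cv2.resize(q["frame"][140:260,240:400],(560,420),interpolation=cv2.INTER_CUBIC)
cv2.imwrite("pics/w8.png",cv2.resize(np.hstack([a,b]),(800,300)))
E
```

```text
[[-10.3, -1.0, 3.8], [-10.5, -2.6, 4.9], [-10.5, -1.0, 4.9]] [ 486.5 -195.4   19.7] 19.35
screw_tin [([400.0, -344.0, 38.0], 0.6), ([604.0, -284.0, 43.0], 0.45)]
bottle_a [([785.0, 149.0, 164.0], 0.88), ([750.0, 14.0, 92.0], 0.59)]
screw_tin [([401.0, -330.0, 42.0], 0.86)]
bottle_a [([772.0, 161.0, 146.0], 0.87), ([730.0, 20.0, 95.0], 0.65)]
```

View pics/w8.png

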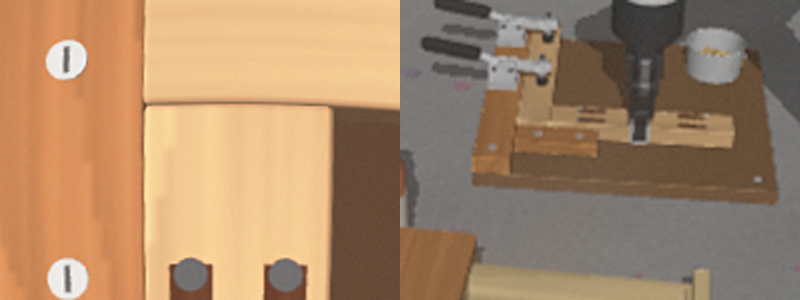

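The joint is closed and square, flush along the block, holes up. I'll take off some of the down-force and add a little push.

Emit:
{"method": "arm_command", "body": {"steps": [0.01,0,0.005,0,30,0,0,0,0,30,0,0,0,0,30]}}

```text
time_s: 20.02
eef_pos: [486.5, -195.3, 19.7]
ee_rot: [-0.001, 1.0, 0.005, -0.002]
force: [-11.9, -1.9, 3.5]
grip_width: 0.403
```

Emit:
{"method": "arm_command", "body": {"steps": [0,0,0,0,30,0,0,0,0,30,0,0,0,0,30,0,0,0,0,30]}}

```text
time_s: 20.52
eef_pos: [486.5, -195.3, 19.7]
ee_rot: [-0.001, 1.0, 0.005, -0.002]
force: [-12.4, -3.0, 4.0]
grip_width: 0.41
```

```bash
python3 - <<'E'
from h import *
print(np.round(sense()["force"],1)); print(finish_job())
E
```

```text
[-12.4  -3.    4. ]
the job is handed in; nothing more can be done
None
```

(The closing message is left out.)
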